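Open the tab-locked air valve to its stop

TASK

Open the air valve on the grey block: pinch both orange tabs of its black knob together so that it unlocks, turn it anticlockwise (seen from above) until you feel it just reach its stop, then let the tabs spring back out so that it is locked open. Squeeze and turn gently: do not crush the tabs, do not force the knob against the stop, and leave the glass jar, the roll of tape and the needle file where they are.

Things in the scene. Friction and masses are not known exactly. Their poses are not given: they have to be found in the camera images.
- air_block: fixed grey metal valve block, 150 x 110 x 46 mm high, with a round gauge (its top at height 57 mm) beside a black knob. Origin: on the table straight below the knob's axis; z up; the block reaches from x = -55 to +55 mm and y = -100 to +50 mm in this frame, brass couplings 30 mm further at its -y end and -x side. The gauge lies towards -y.
- tabs_mid (a point): point on the knob's vertical axis, 84.5 mm above the table, half-way up the two orange tabs and half-way between them. Axes turn with the knob: the tabs stand at +y (left) and -y (right), so the fingers close along its y. Below them is the black disc, 82 mm across, top at height 65 mm; between them a hub 25 mm across, top at height 97 mm.
- knob (a joint): angle of the knob, rad: 0 = shut (axes parallel to the block's), growing anticlockwise seen from above. Shut, it has 0.04 rad of play either way and is locked until both tabs are in. Friction about 0.06 N m. The tabs can spring fully out again only within about 0.08 rad of the open stop; before that a wall under the knob keeps them 2.5 mm in.
- tab_left (a joint): how far the left (+y) tab is pressed towards the axis, m: 0 = out, 0.005 = bottomed; it unlocks from 0.003. Spring force 3 N at the start, 9 N when bottomed. Each tab locks by itself, so both must be in together; with the fingers over 1 mm off centre one may bottom before the other has unlocked.
- tab_right (a joint): the same for the right (-y) tab
- tab_left_pad: orange upright finger plate of the left tab, 18 mm wide, 5 mm thick, from height 66 to 103 mm; at rest the outer faces of the two plates are 54 mm apart (27 mm from the axis). Origin on the knob's axis at table height, not on the plate. It cracks if a finger pushes it with more than 40 N.
- tab_right_pad: the orange finger plate of the right tab; the same
- open_stop (a joint): how far the sprung open stop, hidden under the knob, is pushed back by it, rad (0 = untouched). The knob meets it somewhere between 0.85 and 1.40 rad, set differently each time and shown nowhere: it can only be felt. It resists with 4 N m per rad and is damaged if pushed back more than 0.08 rad (0.32 N m).
- water_jar_mid (a point): middle of an empty clear glass jar, 60 mm across, 91 mm high, standing near the block; to be left alone
- masking_roll_mid (a point): middle of a roll of masking tape, 104 mm across, 25 mm high, lying near the block; to be left alone
- needle_file_mid (a point): middle of a needle file with a white handle, 179 mm long (along its y), 12 mm thick, lying along the far side of the block; to be left alone

How it is judged:
On the way, in this order (a step that is already met when the one before it is completed fails the run):
1. both tabs are pressed in at least 3 mm while the knob is still shut (angle under 0.2 rad) (value of joint each of tab_left, tab_right above 0.003 m and value of joint knob below 0.2 rad), for 0.1 s.
2. the knob has been turned open past 0.7 rad (value of joint knob above 0.7 rad), for 0.1 s.
At the end, for the whole second after the job is handed in: the knob stands at its open stop (angle over 0.7 rad) and at rest, both tabs have sprung back out to within 1.2 mm and so lock it open, and the stop is not pushed back more than 0.05 rad (value of joint knob above 0.7 rad and value of joint each of tab_left, tab_right below 0.0012 m and velocity of joint knob between -0.05 and 0.05 rad/s and value of joint open_stop below 0.05 rad); the robot touches nothing.
It fails at once if a tab is pushed by the fingers with more than 40 N (contact force between any of tab_left_pad, tab_right_pad and the fingers above 40 N).
It fails at once if the open stop is forced back by more than 0.08 rad (value of joint open_stop above 0.08 rad).
It fails at once if the glass jar is moved by more than 15 mm (distance of water_jar_mid from where it was at the start of the episode above 0.015 m).
It fails at once if the roll of tape is moved by more than 15 mm (distance of masking_roll_mid from where it was at the start of the episode above 0.015 m).
It fails at once if the needle file is moved by more than 15 mm (distance of needle_file_mid from where it was at the start of the episode above 0.015 m).
It also fails if it takes over 61 s, if anything falls off the work surface, if the arm or the gripper's body presses on something with over 40 N, if the wrist force passes 120 N, or if a joint passes its speed limit or range.

ROBOT

A 7-joint arm with a two-finger parallel gripper is mounted at the origin on the work surface; the furniture and walls round the work are solid. World frame = base frame: x ahead of the robot, y to its left, z up, the work surface at z = 0. Lengths are in m, angles in rad, forces in N, time in s.
With the tool pointing down it reaches from about 0.425 to 0.875 m from the base axis. Payload 8.4 kg.
Tool frame: the origin (TCP) lies on the centre line of the jaws, within the pads' length; the fingertips stand ctrl.finger_overhang ahead of it and the grasp point (between the pads) lies 6 mm ahead of it (ctrl.finger_overhang is the distance from the TCP to the fingertips, in m); z points along the fingers, x is the direction in which the jaws open and shut, and the axes are right-handed (so a half turn about z gives the same grasp; the last joint's range is limited). The gripper opens to 87 mm and grips with 3 to 60 N. Pads are 19 mm wide; open, the fingers measure 117 mm over their backs; the gripper's body (75 mm by 190 mm) begins 51 mm behind the grasp point.
Start: joints at [1.025, 0.333, 0.04, 1.465, -0.013, 1.343, -0.059], TCP at [0.281, -0.586, 0.248] pointing down, gripper open.
Joint ranges: [-2.58, 2.58], [-0.38, 2.09], [-1.3, 1.39], [0.25, 2.4], [-1.5, 4.64], [0.08, 2.09], [-2.65, 2.65]. Speed limits (rad/s): [2.22, 2.22, 2.79, 2.79, 3.14, 3.14, 3.14].

INTERFACE

Orientations are given as [roll, pitch, yaw] about the fixed x, y, z axes, in that order (R = Rz(yaw) Ry(pitch) Rx(roll)).
In Python, from cell import get_obs, eyes, ctrl gives the robot as it stands. The module is installed in compiled form; this text tells all that it offers.
- The arm moves only by the tool arm_command, never from a script. Its argument "rows" is text: rows parted by semicolons, each of 6 numbers parted by spaces: the shift along the tool's x, y, z in mm, then the turn, a rotation vector about the tool's x, y, z in rad. In form: x y z rx ry rz; .... A call has 1 to 12 rows; each row is the pose to reach, as a shift and turn from the pose commanded when the call began, along the tool's axes at that moment; what a row does not reach only later rows make up. A row lasts 1/8 s, in which the tool goes at most 62.5 mm and 10.7 degrees, less where a joint would pass 70% of its speed; a pose out of reach is approached as far as the arm can. A call with a gripper value outside its range is refused whole. "grip" is the finger opening in mm, from 0 to 87, set as the call begins (left out, the last holds). The fingers move at their own pace and stop on an object; "newtons" is the grip in N (left out, the last holds). Time passes only in rows, so rows that repeat a pose let the fingers close. It gives the time, the measured TCP pose, the force and the opening at its end, in the units of the state.
- get_obs(): the state, without advancing time (a new reading comes with each control period).
- eyes.read_camera(name): name is "scene" or "top"; returns (picture, depth): 384x512x3 uint8, red, green, blue; 384x512 float32, m along the optical axis (not along the pixel's ray), 0 where there is no reading.
- eyes.camera_model(name): a dict with "intrinsics" (3x3 intrinsics, pixels), "k1" (the pictures are not rectified: a ray, as slopes to the right and down, at radius r is drawn at 1 + k1 r^2 times it, then the intrinsics apply), "T" (4x4, takes a point from camera to world coordinates). Camera axes: x right, y down, z forward; pixel columns grow to the right and rows downward; lengths in m; the calibration is good to about 2 mm. A picture is of the moment at which its call begins. camera_model takes no time and is no camera call.
- ctrl.sign_off(): hands the job in, once; it reports no verdict.
The state is a dict: "clock": time; "joint_pos": joint angles; "dq": joint speeds; "effort": joint torques, N m; "tool_pos": TCP position; "tcp_rot": TCP orientation; "contact_force": force on the tool from outside, world axes, zero at the start; "torque": the same for the moment, N m; "width": finger opening in m.
Only numpy, scipy, OpenCV 4.12 (cv2) and the standard library are available. Lean on these libraries where they do the work, as an engineer would, in place of code of your own. Each camera call takes 0.05 s, during which the arm holds its last target. There are 200 camera calls.

## Working session

There is one attempt and no reset: what is moved stays moved. The work goes in short steps, Python scripts to look and compute and a tool call to move; the robot and the scene stay as the last step left them, time stands still between calls to the robot, and variables do not carry over. Pictures are saved under pics/ and viewed, about 8 in all and at most 12, crops included, and the job is handed in when it is done.

Besides the shell and the picture viewer there is one more tool, called after "Call:" as name(argument=value, ...), one argument or row to a line, values as JSON. arm_command: Moves the arm, as the interface text tells. Its arguments: {"type":"object","properties":{"rows":{"type":"string"},"grip":{"type":"number"},"newtons":{"type":"number"}},"required":["rows"]}

```bash
mkdir -p pics
cat > h.py <<'E'
import numpy as np, cv2
from cell import get_obs, eyes, ctrl
def cloud(n):
    im,d=eyes.read_camera(n); m=eyes.camera_model(n); K=np.array(m["intrinsics"]);T=np.array(m["T"])
    v,u=np.mgrid[:384,:512]
    # distortion model: p*(1+k1 r^2)
    p=np.stack([(u-K[0,2])/K[0,0],(v-K[1,2])/K[1,1]],-1); q=p.copy()
    for _ in range(20): q=p/(1+m["k1"]*(q**2).sum(-1,keepdims=True))
    X=np.concatenate([q*d[...,None],d[...,None]],-1)
    return im,d,X@T[:3,:3].T+T[:3,3]
E
python3 - <<'E'
from h import *
o=get_obs(); print(o, ctrl.finger_overhang)
ims=[]
for n in("scene","top"):
    im,d,W=cloud(n); np.savez(f"/tmp/{n}.npz",im=im,d=d,W=W); ims.append(im)
    print(n,np.array(eyes.camera_model(n)["T"]).round(3).tolist())
    hsv=cv2.cvtColor(im,cv2.COLOR_RGB2HSV)
    m=(hsv[...,0]>4)&(hsv[...,0]<20)&(hsv[...,1]>170)&(hsv[...,2]>90)&(d>0)
    k,l,s,c=cv2.connectedComponentsWithStats(m.astype(np.uint8))
    for i in range(1,k):
        if s[i,4]>8: print(s[i],W[l==i].mean(0).round(4),W[l==i].min(0).round(3),W[l==i].max(0).round(3))
    cv2.imwrite(f"pics/{n}0.png",cv2.resize(im[...,::-1],(800,600)))
E
```

```text
{'clock': 0.0, 'joint_pos': array([ 1.02478278,  0.33389381,  0.03986972,  1.46627473, -0.01338556,
        1.34331184, -0.05849746]), 'dq': array([ 0.0010949 , -0.00042016,  0.00022398, -0.00062201, -0.0006605 ,
       -0.00114274,  0.00086181]), 'effort': array([ 1.17889408e-04, -6.56361938e+01,  1.33556083e+00, -4.03813505e+01,
       -5.97226247e-02,  4.47352440e-02,  2.17710849e-04]), 'tool_pos': array([ 0.28064619, -0.58580856,  0.24666855]), 'tcp_rot': array([ 3.14147047e+00,  1.61738497e-03, -1.12399048e+00]), 'contact_force': array([-0.63723211,  0.2017127 ,  0.75865374]), 'torque': array([ 0.01182315, -0.03482918,  0.02074454]), 'width': 0.0870232111406536} 0.025
scene [[-0.855, -0.262, 0.447, 0.115], [-0.518, 0.449, -0.728, 0.881], [-0.01, -0.854, -0.52, 0.529], [0.0, 0.0, 0.0, 1.0]]
[304 133   8  18  68] [0.4795 0.0631 0.0903] [0.473 0.058 0.066] [0.49  0.067 0.103]
[292 143   8  17 122] [0.4831 0.1124 0.0854] [0.475 0.108 0.067] [0.493 0.117 0.104]
top [[-0.025, -0.998, 0.055, 0.441], [-1.0, 0.026, 0.017, 0.222], [-0.018, -0.054, -0.998, 0.949], [0.0, 0.0, 0.0, 1.0]]
[315 185   5  10  43] [0.4865 0.1122 0.0983] [0.478 0.109 0.078] [0.495 0.115 0.105]
[343 186   4   9  35] [0.4842 0.0623 0.1009] [0.477 0.06  0.093] [0.492 0.064 0.106]
[ 71 248   5   9   9] [0.3756 0.6028 0.0134] [0.367 0.6   0.009] [0.384 0.607 0.016]
[ 71 254   5  10  10] [0.3623 0.6034 0.0137] [0.353 0.599 0.012] [0.372 0.608 0.015]
[ 77 260   5   9   9] [0.3509 0.5911 0.0134] [0.342 0.588 0.009] [0.359 0.596 0.019]
```

View pics/top0.png

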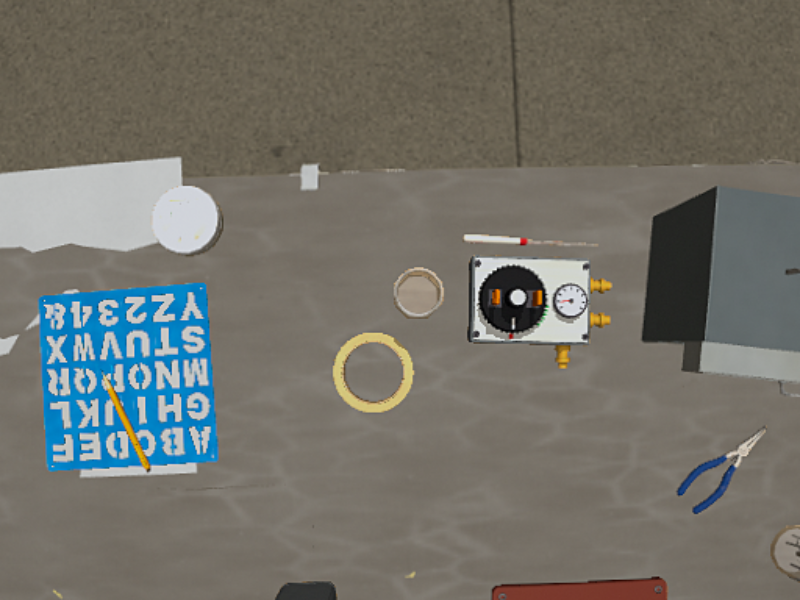

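View pics/scene0.png

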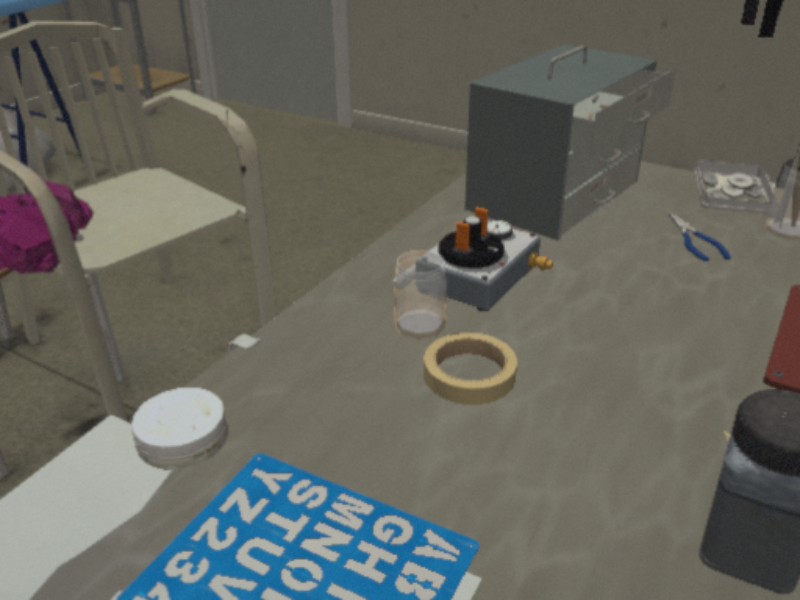

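Run:
```python
from h import *
t=np.load("/tmp/top.npz");s=np.load("/tmp/scene.npz")
def org(t,lo=4,hi=22,sat=110):
    im,d,W=t["im"],t["d"],t["W"];h=cv2.cvtColor(im,cv2.COLOR_RGB2HSV)
    m=(h[...,0]>lo)&(h[...,0]<hi)&(h[...,1]>sat)&(h[...,2]>60)&(d>0)&(abs(W[...,0]-.485)<.05)&(abs(W[...,1]-.087)<.05)&(W[...,2]>.06)
    return W[m]
for n,c in(("top",t),("scene",s)):
    P=org(c);
    for z0 in (.066,.095):
      for sg in (1,-1):
        q=P[(sg*(P[:,1]-.087)>0)&(P[:,2]>z0)]; print(n,z0,sg,len(q),q.mean(0).round(4),np.percentile(q,[3,97],axis=0).round(4).tolist())
# block top and disc rectangle from height
W=np.concatenate([t["W"][t["d"]>0],s["W"][s["d"]>0]])
for n,c in(("top",t),("scene",s)):
    W=c["W"][c["d"]>0]; N=(abs(W[:,0]-.485)<.17)&(abs(W[:,1]-.087)<.19)
    b=W[N&(abs(W[:,2]-.046)<.004)]; r=cv2.minAreaRect((b[:,:2]*1000).astype(np.float32)); print(n,"block",len(b),r, np.percentile(b,[1,99],axis=0).round(3).tolist())
    k=W[N&(abs(W[:,2]-.065)<.003)&(np.hypot(W[:,0]-.485,W[:,1]-.087)<.06)]
    print("disc",len(k),cv2.minEnclosingCircle((k[:,:2]*1000).astype(np.float32)))
    k=W[N&(abs(W[:,2]-.097)<.003)&(np.hypot(W[:,0]-.485,W[:,1]-.087)<.018)]
    print("hub",len(k),cv2.minEnclosingCircle((k[:,:2]*1000).astype(np.float32)),np.median(k,axis=0))
    tall=W[(abs(W[:,0]-.485)<.3)&(abs(W[:,1]-.087)<.3)&(W[:,2]>.07)]
    print("tall z max",tall[:,2].max())
```

```text
top 0.066 1 49 [0.4862 0.1121 0.0964] [[0.478, 0.1092, 0.0691], [0.4946, 0.1144, 0.1047]]
top 0.066 -1 57 [0.4843 0.0629 0.0933] [[0.4764, 0.0597, 0.0724], [0.4924, 0.0645, 0.1048]]
top 0.095 1 36 [0.4864 0.1117 0.102 ] [[0.4781, 0.1093, 0.0953], [0.4945, 0.1141, 0.1047]]
top 0.095 -1 30 [0.4843 0.062  0.1023] [[0.4769, 0.0596, 0.0957], [0.4918, 0.0644, 0.1057]]
scene 0.066 1 149 [0.4839 0.1117 0.0857] [[0.4757, 0.1018, 0.0678], [0.4929, 0.115, 0.1027]]
scene 0.066 -1 89 [0.4797 0.063  0.0894] [[0.4733, 0.0593, 0.0687], [0.4897, 0.0662, 0.1023]]
scene 0.095 1 38 [0.4837 0.112  0.0996] [[0.4759, 0.109, 0.0951], [0.4924, 0.1146, 0.104]]
scene 0.095 -1 35 [0.4824 0.0623 0.0993] [[0.4744, 0.0584, 0.0955], [0.4904, 0.0655, 0.1025]]
top block 2323 ((484.21234130859375, 61.32862854003906), (323.69970703125, 110.5550765991211), 86.79199981689453) [[0.428, -0.099, 0.043], [0.54, 0.138, 0.05]]
disc 1099 ((485.3853454589844, 86.49361419677734), 42.25891876220703)
hub 129 ((485.4918518066406, 86.48096466064453), 12.039176940917969) [0.48504874 0.08668993 0.09746869]
tall z max 0.23022052772757817
scene block 961 ((481.3194580078125, 64.42560577392578), (340.65704345703125, 110.02529907226562), 86.4238510131836) [[0.425, -0.102, 0.042], [0.531, 0.231, 0.05]]
disc 425 ((483.2896728515625, 87.125), 41.967369079589844)
hub 54 ((482.7681579589844, 86.18891143798828), 12.880963325500488) [0.48216908 0.08815046 0.09687151]
tall z max 0.23395082859981475
```

The top view shows the valve at about (517,297), with its tabs to the left and right of the hub and the gauge at (570,300). The jar is at (418,293), the tape at (373,372) and the file at (530,241). The scene view shows a cabinet beyond the gauge end, between the arm and the block, so I'll check its height and work out the approach.

```bash
cat >> h.py <<'E'
from scipy.spatial.transform import Rotation as R
C=np.array([.4845,.087]); YAW0=-.045-np.pi/2
def delta(pos,yaw):
    o=get_obs(); A=R.from_euler("xyz",o["tcp_rot"]); B=R.from_euler("xyz",[np.pi,0,yaw])
    print("to",pos,"shift mm",(A.inv().apply(np.array(pos)-o["tool_pos"])*1000).round(1),"rot",(A.inv()*B).as_rotvec().round(4))
E
python3 - <<'E'
from h import *
W=np.concatenate([np.load(f"/tmp/{n}.npz")["W"][np.load(f"/tmp/{n}.npz")["d"]>0] for n in("top","scene")])
T=W[(W[:,2]>.12)&(W[:,0]>-.2)&(W[:,0]<.75)&(abs(W[:,1])<.75)]
for y in np.arange(-.75,.75,.05):
    q=T[(T[:,1]>=y)&(T[:,1]<y+.05)]
    if len(q)>5: print(round(y,2),len(q),"x",q[:,0].min().round(2),q[:,0].max().round(2),"z",q[:,2].max().round(3))
delta([.281,-.586,.36],YAW0)
delta([*C,.36],YAW0);delta([*C,.15],YAW0)
E
```

```text
-0.65 143 x 0.29 0.31 z 0.262
-0.55 241 x 0.24 0.27 z 0.282
-0.4 572 x 0.35 0.55 z 0.207
-0.35 619 x 0.16 0.56 z 0.207
-0.3 708 x 0.36 0.57 z 0.234
-0.25 1139 x 0.36 0.58 z 0.234
-0.2 4017 x 0.36 0.59 z 0.234
-0.15 6297 x 0.38 0.59 z 0.211
-0.1 2694 x 0.39 0.52 z 0.209
0.3 408 x 0.08 0.13 z 0.146
0.35 1556 x 0.07 0.13 z 0.147
to [0.281, -0.586, 0.36] shift mm [ 1.000e-01 -3.000e-01 -1.132e+02] rot [0.0005 0.0014 0.4917]
to [np.float64(0.4845), np.float64(0.087), 0.36] shift mm [-518.9 -474.5 -112.5] rot [0.0005 0.0014 0.4917]
to [np.float64(0.4845), np.float64(0.087), 0.15] shift mm [-518.6 -474.6   97.5] rot [0.0005 0.0014 0.4917]
```

Call:
arm_command(
  rows="0 0 -60 0 0 0; 0 0 -112 0 0 0; -45 -41 -112 0 0 0.1; -90 -82 -112 0 0 0.2; -135 -123 -112 0 0 0.3; -180 -164 -112 0 0 0.4; -225 -205 -112 0 0 0.49; -270 -246 -112 0 0 0.49; -315 -287 -112 0 0 0.49; -360 -328 -112 0 0 0.49; -405 -370 -112 0 0 0.49; -440 -402 -112 0 0 0.49",
  grip=87,
  newtons=5,
)

```text
clock: 1.6
tool_pos: [0.4533, -0.013, 0.3595]
tcp_rot: [-3.142, -0.0, -1.612]
contact_force: [1.9, -0.9, 0.2]
width: 0.0872
```

Run:
```python
from h import *
o=get_obs();print(o["clock"],o["tool_pos"],o["tcp_rot"],o["joint_pos"].round(2),o["contact_force"])
delta([*C,.36],YAW0);delta([*C,.15],YAW0)
```

```text
1.6 [ 0.45333547 -0.01298888  0.35949576] [-3.14154195e+00 -4.84142082e-05 -1.61230435e+00] [ 0.47 -0.09 -0.49  1.7  -0.04  1.52 -1.63] [ 1.9478121  -0.89656961  0.18323934]
to [np.float64(0.4845), np.float64(0.087), 0.36] shift mm [-101.2  -27.    -0.5] rot [-0.0001 -0.      0.0035]
to [np.float64(0.4845), np.float64(0.087), 0.15] shift mm [-101.2  -27.   209.5] rot [-0.0001 -0.      0.0035]
```

Call:
arm_command(
  rows="-50 -13 0 0 0 0; -101 -27 20 0 0 0; -101 -27 70 0 0 0; -101 -27 120 0 0 0; -101 -27 170 0 0 0; -101 -27 210 0 0 0; -101 -27 210 0 0 0; -101 -27 210 0 0 0; -101 -27 210 0 0 0; -101 -27 210 0 0 0",
)

```text
clock: 2.85
tool_pos: [0.4853, 0.0842, 0.1508]
tcp_rot: [-3.139, 0.0, -1.614]
contact_force: [-0.0, -0.3, -0.8]
width: 0.0871
```

Run:
```python
from h import *
o=get_obs();print(o["clock"],o["tool_pos"],o["tcp_rot"],o["joint_pos"].round(2),o["contact_force"],o["torque"])
delta([*C,.097],YAW0)
a,_=eyes.read_camera("top");b,_=eyes.read_camera("scene")
a=cv2.resize(a[130:260,260:400],(400,371));b=cv2.resize(b[80:220,220:370],(400,373))[:371]
cv2.imwrite("pics/p1.png",np.hstack([a,b])[...,::-1])
```

```text
2.85 [0.4853405  0.08415161 0.15082946] [-3.13947969e+00  6.06953797e-05 -1.61419152e+00] [ 0.34  0.14 -0.64  1.94  0.09  1.09 -1.95] [-0.02842873 -0.26393738 -0.83999267] [ 0.04293976 -0.01209336  0.00111023]
to [np.float64(0.4845), np.float64(0.087), 0.097] shift mm [-2.8  1.1 53.8] rot [-0.0021  0.0001  0.0016]
```

View pics/p1.png

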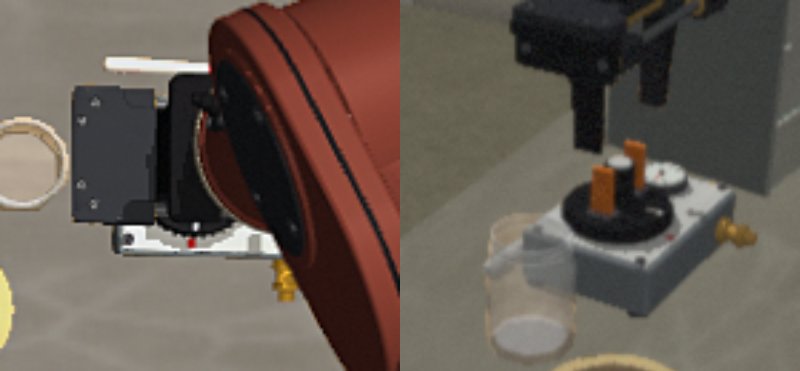

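The fingers straddle the knob and clear the jar (left crop, jar at about (30,160)). Descending.

Call:
arm_command(
  rows="0 0 15 0 0 0; -1 0 35 0 0 0; -1 0 54 0 0 0; -1 0 54 0 0 0; -1 0 54 0 0 0; -1 0 54 0 0 0; -1 0 54 0 0 0; -1 0 54 0 0 0",
)

```text
clock: 3.95
tool_pos: [0.4848, 0.085, 0.0959]
tcp_rot: [-3.141, 0.0, -1.614]
contact_force: [0.0, -0.2, -0.1]
width: 0.0869
```

Run:
```python
from h import *
o=get_obs();print(o["clock"],o["tool_pos"],o["tcp_rot"],o["joint_pos"].round(2),o["dq"].round(3),o["contact_force"],o["torque"])
delta([*C,.097],YAW0)
```

```text
3.95 [0.48481363 0.08503993 0.09586785] [-3.14104903e+00  3.48237023e-06 -1.61416662e+00] [ 0.32  0.21 -0.63  1.99  0.15  0.99 -2.  ] [ 0.     0.003  0.001  0.003 -0.     0.001  0.001] [ 0.01777876 -0.18098692 -0.0732416 ] [ 0.06480865  0.01351955 -0.03377257]
to [np.float64(0.4845), np.float64(0.087), 0.097] shift mm [-1.9  0.4 -1.1] rot [-0.0005  0.      0.0016]
```

Call:
arm_command(
  rows="-1.9 0 -1 0 0 0; -1.9 0 -1 0 0 0; -1.9 0 -1 0 0 0; -1.9 0 -1 0 0 0; -1.9 0 -1 0 0 0; -1.9 0 -1 0 0 0",
  grip=57,
  newtons=5,
)

```text
clock: 4.7
tool_pos: [0.4847, 0.087, 0.0965]
tcp_rot: [3.141, 0.0, -1.614]
contact_force: [0.3, -0.3, -0.2]
width: 0.0574
```

Call:
arm_command(
  rows="-1.9 0 -1 0 0 0; -1.9 0 -1 0 0 0; -1.9 0 -1 0 0 0; -1.9 0 -1 0 0 0",
  grip=52,
)

```text
clock: 5.2
tool_pos: [0.4846, 0.0876, 0.0973]
tcp_rot: [3.141, -0.001, -1.615]
contact_force: [0.2, -5.1, -2.0]
width: 0.0517
```

I repeated the shift by mistake, so the commanded pose is now 1.9 mm off. Undoing that.

Call:
arm_command(
  rows="1.9 0 1 0 0 0; 1.9 0 1 0 0 0; 1.9 0 1 0 0 0; 1.9 0 1 0 0 0",
)

```text
clock: 5.7
tool_pos: [0.4848, 0.087, 0.0968]
tcp_rot: [-3.141, -0.0, -1.614]
contact_force: [-1.9, -2.3, 4.2]
width: 0.0523
```

Run:
```python
from h import *
o=get_obs();print(o["clock"],o["tool_pos"],o["tcp_rot"],o["contact_force"],o["torque"],o["width"])
```

```text
5.7 [0.48483978 0.08701173 0.09675315] [-3.14137576e+00 -4.44765865e-05 -1.61390834e+00] [-1.85329124 -2.32144777  4.20970554] [-0.63233174  0.40617818 -0.10870865] 0.05228275540664555
```

Call:
arm_command(
  rows="0 0 0 0 0 0; 0 0 0 0 0 0; 0 0 0 0 0 0; 0 0 0 0 0 0",
  grip=45.5,
  newtons=18,
)

```text
clock: 6.2
tool_pos: [0.4849, 0.0871, 0.0968]
tcp_rot: [-3.141, 0.0, -1.614]
contact_force: [-1.5, -2.6, 5.9]
width: 0.046
```

Run:
```python
from h import *
o=get_obs();print(o["clock"],o["tool_pos"],o["tcp_rot"],o["contact_force"],o["torque"],o["width"])
```

```text
6.2 [0.48486717 0.08708007 0.09681407] [-3.14132252e+00  7.68317089e-05 -1.61394393e+00] [-1.488111   -2.63428926  5.85761496] [-0.56016589  0.41130351 -0.05798559] 0.04599878462310469
```

Call:
arm_command(
  rows="0.4 0 -0.4 0 0 0; 0.9 0 -0.8 0 0 0; 0.9 0 -0.8 0 0 0; 0.9 0 -0.8 0 0 0",
)

```text
clock: 6.7
tool_pos: [0.4846, 0.0862, 0.097]
tcp_rot: [3.141, 0.0, -1.614]
contact_force: [2.8, -0.4, -8.0]
width: 0.0456
```

Run:
```python
from h import *
o=get_obs();print(o["clock"],o["tool_pos"],o["tcp_rot"],o["contact_force"],o["torque"],o["width"])
```

```text
6.7 [0.48461778 0.08615042 0.09698851] [ 3.14136113e+00  3.63341532e-04 -1.61396668e+00] [ 2.81410412 -0.43092339 -8.01134151] [-0.05266798 -0.71171875 -0.07718757] 0.04557383715442476
```

Call:
arm_command(
  rows="0 0 0.4 0 0 0; 0 0 0.4 0 0 -0.05; 0 0 0.4 0 0 -0.1; 0 0 0.4 0 0 -0.15; 0 0 0.4 0 0 -0.2; 0 0 0.4 0 0 -0.25; 0 0 0.4 0 0 -0.3; 0 0 0.4 0 0 -0.3",
)

```text
clock: 7.7
tool_pos: [0.4846, 0.0862, 0.097]
tcp_rot: [-3.142, 0.0, -1.314]
contact_force: [1.8, -0.1, -4.7]
width: 0.0456
```

```bash
cat > st.py <<'E'
from h import *
o=get_obs();print(o["clock"],o["tool_pos"].round(4),o["tcp_rot"].round(4),o["contact_force"].round(2),o["torque"].round(3),o["width"].round(4))
A=R.from_euler("xyz",o["tcp_rot"]); print("yaw turned",round(o["tcp_rot"][2]+1.614,4),"tool F",A.inv().apply(o["contact_force"]).round(2))
E
python3 st.py
```

```text
Traceback (most recent call last):
  File "st.py", line 2, in <module>
    o=get_obs();print(o["clock"],o["tool_pos"].round(4),o["tcp_rot"].round(4),o["contact_force"].round(2),o["torque"].round(3),o["width"].round(4))
                                                                                                                               ^^^^^^^^^^^^^^^^
AttributeError: 'float' object has no attribute 'round'
```

```bash
sed -i 's/o\["width"\].round(4)/o["width"]/' st.py; python3 st.py
python3 - <<'E'
from h import *
a,_=eyes.read_camera("scene")
cv2.imwrite("pics/p2.png",cv2.resize(a[80:220,220:370],(600,560),interpolation=2)[...,::-1])
E
```

```text
7.7 [0.4846 0.0862 0.097 ] [-3.1416e+00  2.0000e-04 -1.3141e+00] [ 1.82 -0.1  -4.66] [ 0.048 -0.455  0.056] 0.04557191263454889
yaw turned 0.2999 tool F [ 0.56 -1.74  4.66]
```

View pics/p2.png

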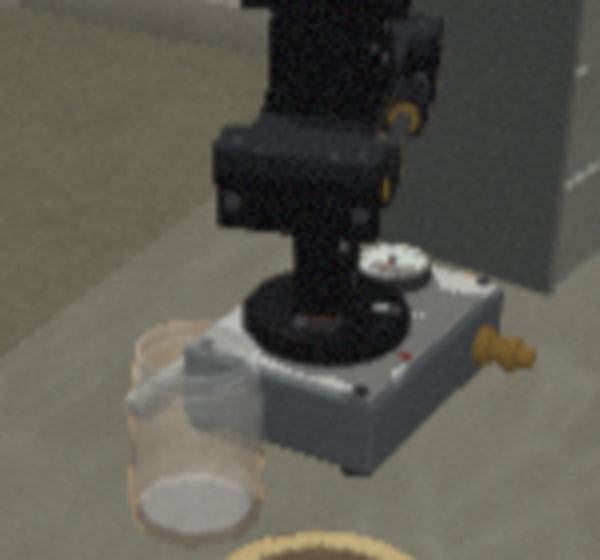

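The white pointer on the disc, at (385,308), has left the red mark at (405,355), so the knob is unlocked and turning. Continuing.

Call:
arm_command(
  rows="0 0 0.3 0 0 -0.05; 0 0 0.3 0 0 -0.1; 0 0 0.3 0 0 -0.15; 0 0 0.3 0 0 -0.2; 0 0 0.3 0 0 -0.25; 0 0 0.3 0 0 -0.3; 0 0 0.3 0 0 -0.35; 0 0 0.3 0 0 -0.4; 0 0 0.3 0 0 -0.45; 0 0 0.3 0 0 -0.45",
)

```text
clock: 9.0
tool_pos: [0.4847, 0.0862, 0.0969]
tcp_rot: [-3.142, 0.0, -0.865]
contact_force: [0.1, 0.2, -1.9]
width: 0.0458
```

```bash
python3 st.py
```

```text
9.0 [0.4847 0.0862 0.0969] [-3.1415  0.     -0.865 ] [ 0.07  0.24 -1.95] [ 0.069 -0.043  0.054] 0.04579565191485999
yaw turned 0.749 tool F [-0.14 -0.21  1.95]
```

Call:
arm_command(
  rows="0 0 0 0 0 -0.015; 0 0 0 0 0 -0.03; 0 0 0 0 0 -0.03",
)

```text
clock: 9.38
tool_pos: [0.4848, 0.0861, 0.0969]
tcp_rot: [-3.141, -0.0, -0.834]
contact_force: [0.1, 0.2, 0.9]
width: 0.046
```

```bash
python3 st.py
```

```text
9.375 [0.4848 0.0861 0.0969] [-3.1414e+00 -1.0000e-04 -8.3410e-01] [0.12 0.21 0.9 ] [ 0.054  0.076 -0.034] 0.04597366449213667
yaw turned 0.7799 tool F [-0.08 -0.23 -0.9 ]
```

Call:
arm_command(
  rows="0 0 0 0 0 -0.01; 0 0 0 0 0 -0.02; 0 0 0 0 0 -0.02",
)

```text
clock: 9.75
tool_pos: [0.4849, 0.0861, 0.0968]
tcp_rot: [-3.141, -0.0, -0.814]
contact_force: [0.2, 0.6, 3.6]
width: 0.0455
```

```bash
python3 st.py
```

```text
9.75 [0.4849 0.0861 0.0968] [-3.1413e+00 -2.0000e-04 -8.1390e-01] [0.24 0.58 3.64] [ 0.041  0.129 -0.069] 0.045521607088448886
yaw turned 0.8001 tool F [-0.26 -0.57 -3.64]
```

Call:
arm_command(
  rows="0 0 0 0 0 -0.01; 0 0 0 0 0 -0.02; 0 0 0 0 0 -0.02",
)

```text
clock: 10.12
tool_pos: [0.4848, 0.0861, 0.0968]
tcp_rot: [-3.141, -0.0, -0.794]
contact_force: [-0.8, -0.1, 4.8]
width: 0.0455
```

```bash
python3 st.py
```

```text
10.125 [0.4848 0.0861 0.0968] [-3.1413e+00 -2.0000e-04 -7.9370e-01] [-0.82 -0.06  4.76] [-0.012  0.148  0.039] 0.0454784106420128
yaw turned 0.8203 tool F [-0.53  0.62 -4.76]
```

Call:
arm_command(
  rows="0 0 0 0 0 -0.01; 0 0 0 0 0 -0.02; 0 0 0 0 0 -0.02",
)

```text
clock: 10.5
tool_pos: [0.4848, 0.0861, 0.0968]
tcp_rot: [-3.141, -0.0, -0.774]
contact_force: [-1.4, -0.3, 5.6]
width: 0.0457
```

```bash
python3 st.py
```

```text
10.5 [0.4848 0.0861 0.0968] [-3.1413e+00 -2.0000e-04 -7.7360e-01] [-1.45 -0.31  5.6 ] [ 0.05   0.124 -0.038] 0.04565758066157934
yaw turned 0.8404 tool F [-0.82  1.23 -5.6 ]
```

```bash
cat > av.py <<'E'
from h import *
L=[]
for i in range(5):
    eyes.read_camera("scene"); o=get_obs(); L.append([o["torque"][2],o["effort"][6],o["contact_force"][2],o["width"]])
L=np.array(L); print("yaw",round(o["tcp_rot"][2]+1.614,4),"tz,eff7,fz,w",L.mean(0).round(4),"sd",L.std(0).round(4), o["clock"], o["tool_pos"].round(4))
E
python3 av.py
```

```text
yaw 0.8402 tz,eff7,fz,w [-0.0145  0.0404  5.3981  0.0457] sd [4.120e-02 9.300e-03 5.813e-01 3.000e-04] 10.75 [0.4848 0.0861 0.0968]
```

Call:
arm_command(
  rows="0 0 -0.4 0 0 -0.015; 0 0 -0.4 0 0 -0.03; 0 0 -0.4 0 0 -0.03",
)

```text
clock: 11.12
tool_pos: [0.4846, 0.0862, 0.0969]
tcp_rot: [-3.141, 0.0, -0.744]
contact_force: [0.7, 1.4, -0.5]
width: 0.0456
```

```bash
python3 av.py
```

```text
yaw 0.8701 tz,eff7,fz,w [ 0.0107  0.0189 -1.6625  0.0457] sd [7.30e-03 2.72e-02 5.55e-01 1.00e-04] 11.375 [0.4846 0.0862 0.0969]
```

Call:
arm_command(
  rows="0 0 0 0 0 -0.015; 0 0 0 0 0 -0.03; 0 0 0 0 0 -0.03",
)

```text
clock: 11.75
tool_pos: [0.4846, 0.0862, 0.097]
tcp_rot: [-3.142, 0.0, -0.714]
contact_force: [1.8, 2.4, -4.6]
width: 0.0462
```

```bash
python3 av.py
```

```text
yaw 0.9 tz,eff7,fz,w [-0.0303  0.0194 -5.1775  0.0457] sd [1.000e-02 2.670e-02 6.456e-01 1.000e-04] 12.0 [0.4846 0.0861 0.0969]
```

Call:
arm_command(
  rows="0 0 0.3 0 0 -0.015; 0 0 0.3 0 0 -0.03; 0 0 0.3 0 0 -0.03",
)

```text
clock: 12.38
tool_pos: [0.4847, 0.0861, 0.0969]
tcp_rot: [-3.142, -0.0, -0.684]
contact_force: [2.4, 2.2, -0.8]
width: 0.0455
```

```bash
python3 av.py
```

```text
yaw 0.93 tz,eff7,fz,w [-0.015   0.0208 -0.9836  0.0457] sd [1.920e-02 2.650e-02 2.605e-01 2.000e-04] 12.625 [0.4848 0.0861 0.0969]
```

Call:
arm_command(
  rows="0 0 0 0 0 -0.015; 0 0 0 0 0 -0.03; 0 0 0 0 0 -0.03",
)

```text
clock: 13.0
tool_pos: [0.4848, 0.0861, 0.0969]
tcp_rot: [-3.141, -0.0, -0.654]
contact_force: [0.8, 1.4, 1.2]
width: 0.0458
```

```bash
python3 av.py
```

```text
yaw 0.9599 tz,eff7,fz,w [1.1000e-03 2.1200e-02 1.4984e+00 4.5600e-02] sd [2.450e-02 2.650e-02 2.987e-01 2.000e-04] 13.25 [0.4848 0.0861 0.0969]
```

Call:
arm_command(
  rows="0 0 0 0 0 -0.015; 0 0 0 0 0 -0.03; 0 0 0 0 0 -0.03",
)

```text
clock: 13.62
tool_pos: [0.4848, 0.0862, 0.0969]
tcp_rot: [-3.141, -0.0, -0.624]
contact_force: [1.0, 2.2, 1.6]
width: 0.0456
```

```bash
python3 av.py
```

```text
yaw 0.99 tz,eff7,fz,w [-0.1117  0.1106  2.7556  0.0457] sd [2.300e-02 2.610e-02 6.989e-01 1.000e-04] 13.875 [0.4848 0.0861 0.0968]
```

Call:
arm_command(
  rows="0 0 0 0 0 -0.006; 0 0 0 0 0 -0.012; 0 0 0 0 0 -0.012",
)

```text
clock: 14.25
tool_pos: [0.4848, 0.0862, 0.0968]
tcp_rot: [-3.141, 0.0, -0.612]
contact_force: [1.2, 2.5, 2.8]
width: 0.0456
```

```bash
python3 av.py
```

```text
yaw 1.002 tz,eff7,fz,w [-0.1711  0.1631  3.4299  0.0458] sd [2.270e-02 1.030e-02 3.495e-01 1.000e-04] 14.5 [0.4848 0.0862 0.0968]
```

Torque rose from about 0.02 to 0.11 to 0.17 N m, roughly the stop's 4 N m/rad, so the stop is reached and pushed back about 0.035 rad. I'll ease back 0.02 rad and release.

Call:
arm_command(
  rows="0 0 0 0 0 0.01; 0 0 0 0 0 0.02; 0 0 0 0 0 0.02",
)

```text
clock: 14.88
tool_pos: [0.4848, 0.0861, 0.0968]
tcp_rot: [-3.141, -0.0, -0.632]
contact_force: [1.1, 4.3, 4.5]
width: 0.0456
```

```bash
python3 av.py
```

```text
yaw 0.982 tz,eff7,fz,w [-0.0459  0.028   4.1603  0.0456] sd [2.710e-02 1.700e-02 3.067e-01 2.000e-04] 15.125 [0.4848 0.0861 0.0968]
```

Call:
arm_command(
  rows="0 0 0 0 0 0; 0 0 0 0 0 0; 0 0 0 0 0 0; 0 0 0 0 0 0; 0 0 0 0 0 0; 0 0 0 0 0 0",
  grip=70,
)

```text
clock: 15.88
tool_pos: [0.4846, 0.086, 0.0967]
tcp_rot: [3.141, 0.0, -0.632]
contact_force: [0.3, 0.3, -0.6]
width: 0.0699
```

Call:
arm_command(
  rows="0 0 -10 0 0 0; 0 0 -25 0 0 0; 0 0 -50 0 0 0; 0 0 -90 0 0 0; 0 0 -140 0 0 0; 0 0 -190 0 0 0; 0 0 -240 0 0 0; 0 0 -260 0 0 0; 0 0 -260 0 0 0",
)

```text
clock: 17.0
tool_pos: [0.4852, 0.0866, 0.3591]
tcp_rot: [-3.139, -0.003, -0.632]
contact_force: [0.6, 0.7, -0.4]
width: 0.0701
```

Run:
```python
from h import *
o=get_obs();print(o["clock"],o["tool_pos"],o["contact_force"])
for n in("scene","top"):
    im,d,W=cloud(n)
    h=cv2.cvtColor(im,cv2.COLOR_RGB2HSV)
    m=(h[...,0]>4)&(h[...,0]<22)&(h[...,1]>150)&(h[...,2]>60)&(d>0)&(np.hypot(W[...,0]-.4847,W[...,1]-.0862)<.035)&(W[...,2]>.095)
    P=W[m]
    if len(P)>5:
        c=cv2.kmeans(P[:,:2].astype(np.float32),2,None,(3,50,1e-6),3,0)[2]; print(n,len(P),c.round(4).tolist(),"sep",np.linalg.norm(c[0]-c[1]),"ang",np.arctan2(*(c[0]-c[1])[::-1]))
    if n=="scene": cv2.imwrite("pics/p3.png",cv2.resize(im[80:220,220:370],(600,560),interpolation=2)[...,::-1])
```

```text
17.0 [0.48517876 0.08656267 0.35911689] [ 0.59346289  0.72224131 -0.42743021]
scene 61 [[0.4634999930858612, 0.10289999842643738], [0.5019999742507935, 0.07329999655485153]] sep 0.04859656 ang 2.4855838
top 2016 [[0.4781000018119812, 0.11330000311136246], [0.5009999871253967, 0.10819999873638153]] sep 0.02338768 ang 2.921759
```

View pics/p3.png

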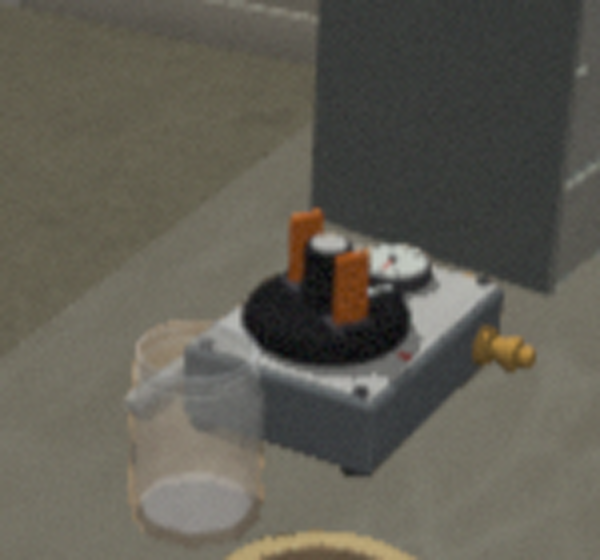

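Both tabs look out, at (306,245) and (350,287). I'll move the arm aside so the top camera can check their separation without occlusion.

Call:
arm_command(
  rows="30 40 0 0 0 0; 60 80 0 0 0 0; 90 121 0 0 0 0; 120 162 0 0 0 0; 148 202 0 0 0 0; 148 202 0 0 0 0; 148 202 0 0 0 0",
)

```text
clock: 17.98
tool_pos: [0.4845, -0.1636, 0.3558]
tcp_rot: [-3.141, 0.002, -0.632]
contact_force: [0.2, 0.7, -0.3]
width: 0.0702
```

Run:
```python
from h import *
def meas(im,d,W,th):
    h=cv2.cvtColor(im,cv2.COLOR_RGB2HSV)
    m=(h[...,0]>4)&(h[...,0]<22)&(h[...,1]>110)&(h[...,2]>60)&(d>0)&(np.hypot(W[...,0]-.4847,W[...,1]-.0862)<.035)&(W[...,2]>.098)&(W[...,2]<.11)
    hub=W[(abs(W[...,2]-.097)<.003)&(np.hypot(W[...,0]-.4847,W[...,1]-.0862)<.016)&(d>0)&~m][:,:2].mean(0)
    P=W[m][:,:2]; u=np.array([-np.sin(th),np.cos(th)]); s=(P-hub)@u
    a,b=P[s>0].mean(0),P[s<0].mean(0)
    return [len(P),np.linalg.norm(a-b),np.arctan2(*(a-b)[::-1])-np.pi/2,(a-hub)@u,(b-hub)@u]
for n in("scene","top"):
    z=np.load(f"/tmp/{n}.npz"); print(n,"before",np.round(meas(z["im"],z["d"],z["W"],-.045),4))
    L=[]
    for i in range(8):
        f=cloud(n); L.append(meas(*f,.93))
    print(n,"after",np.mean(L,0).round(4),np.std(L,0).round(4))
    for nm,hs in(("jar/tape z<.12 shift",0),):
        D=abs(f[1]-z["d"])>.02; im=f[0]
    if n=="top":
        sm=f[2]; 
        def tape(im,W): 
            h=cv2.cvtColor(im,cv2.COLOR_RGB2HSV); m=(h[...,0]>18)&(h[...,0]<32)&(h[...,1]>80)&(h[...,2]>150)&(abs(W[...,2]-.025)<.006)
            v,u=np.nonzero(m[190:280,200:275]); return u.mean()+200,v.mean()+190,len(u)
        print("tape px",tape(z["im"],z["W"]),tape(f[0],f[2]))
        cv2.imwrite("pics/p4.png",cv2.resize(im[120:280,200:400],(800,600),interpolation=2)[...,::-1])
print(get_obs()["clock"],get_obs()["tool_pos"])
```

```text
scene before [ 4.90e+01  5.00e-02 -3.26e-02  2.46e-02 -2.54e-02]
scene after [ 4.625e+01  4.940e-02  9.129e-01  2.410e-02 -2.530e-02] [1.7139e+00 4.0000e-04 5.3000e-03 4.0000e-04 3.0000e-04]
top before [ 5.80e+01  4.95e-02 -3.74e-02  2.45e-02 -2.49e-02]
top after [ 5.725e+01  4.920e-02  9.383e-01  2.450e-02 -2.470e-02] [1.199e+00 1.000e-04 5.100e-03 2.000e-04 2.000e-04]
tape px (np.float64(237.55143540669857), np.float64(238.4318181818182), 836) (np.float64(237.4802395209581), np.float64(238.4694610778443), 835)
18.775 [ 0.4847833  -0.16436036  0.35674685]
```

View pics/p4.png

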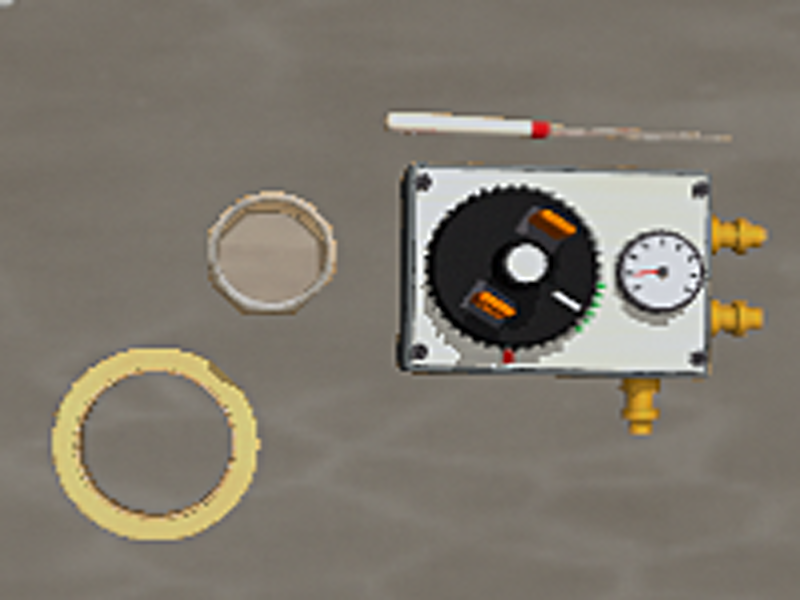

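The picture shows the pointer at (567,300) in the green arc and both tabs out, at (550,222) and (493,305). The tab separation is 49.2 mm, against 49.5 mm before. Jar, tape and file look unmoved. Handing in.

```bash
python3 -c "
from cell import ctrl; print(ctrl.sign_off())"
```

```text
the job is handed in; nothing more can be done
None
```

The air valve is open at its stop, both tabs are back out, and the job is handed in; sign-off gives no verdict.

- **Squeeze:** I centred the fingers on the tabs by force and pressed each in about 4 mm, with the grip force set to 18 N.
- **Turn:** I turned the knob anticlockwise in small steps. Torque rose from about 0.02 to 0.17 N m as the fingers went from 0.96 to 1.00 rad, at about 4.5 N m/rad, which matches the stop. At most the stop was pushed back about 0.035 rad. I then eased back 0.02 rad and released.
- **Last checks:**
  - From the cameras, the knob has turned about 0.95 to 0.98 rad and its pointer is in the green arc.
  - The tabs are 49.2 mm apart in the top camera (49.5 mm before) and 49.4 mm in the scene camera (50.0 mm before), so both are out.
  - The tape roll's measured position has not changed. The jar and file look unmoved, though I only checked those two by eye.
  - The arm ended well clear of everything, at about 19 s of the 61 s.
- **Mistakes and disagreements:** While closing I sent one 1.9 mm sideways shift twice. It gave about 5 N of side force, and I undid it before squeezing. The two cameras differ by about 2 mm in the knob's x and by 0.03 rad in its angle. Single wrist torque readings were noisy (about 0.04 N m), so I averaged several at each step near the stop.

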